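# Stand the reagent bottles in their spill trays

### The job

Stand each of the four screw-cap bottles from the open middle of the desk in its own steel spill tray: the square bottle in the square tray with its sides parallel to the tray's, and the round bottles in the round trays by size, the largest in the largest, the medium in the medium, the smallest in the smallest. Set them down upright and flat on the tray floors without dropping them, and leave the glass beaker and the flask standing where they are.

Things in the scene. Friction and masses are not known exactly. Their poses are not given: they have to be found in the camera images.
- large_bottle: The largest bottle: round, brown, 72 mm diameter, 148 mm tall, about 0.32 kg. Screw cap blue, 42 mm diameter, from 124 to 148 mm above the underside: grip it there from above. Origin at the centre of its underside, z up the bottle. Loose, stands upright on the open middle of the desk at the start.
- medium_bottle: The medium round bottle: white, 58 mm diameter, 123 mm tall, about 0.26 kg. Screw cap blue, 42 mm diameter, from 99 to 123 mm above the underside: grip it there from above. Origin at the centre of its underside, z up the bottle. Loose, stands upright on the open middle of the desk at the start.
- small_bottle: The smallest bottle: round, amber glass with a paper band, 40 mm diameter, 86 mm tall, about 0.11 kg. Screw cap black, 30 mm diameter, from 62 to 86 mm above the underside: grip it there from above. Origin at the centre of its underside, z up the bottle. Loose, stands upright on the open middle of the desk at the start.
- square_bottle: The square-bodied bottle: white plastic, 52 x 52 mm with rounded edges, 114 mm tall, about 0.20 kg; x and y are square to its sides. Screw cap blue, round, 36 mm diameter, from 90 to 114 mm above the underside: grip it there from above. Origin at the centre of its underside, z up the bottle. Loose, stands upright on the open middle of the desk at the start.
- large_tray: Largest round shallow dark steel spill tray, 94 mm outside and 88 mm inside diameter, 12 mm high with a 3 mm thick floor and 3 mm walls; fixed to the desk, so it does not slide. Empty at the start. Origin at the centre of its underside (desk height), z up; the floor a bottle stands on is 3 mm above it.
- medium_tray: Medium round shallow dark steel spill tray, 80 mm outside and 74 mm inside diameter, 12 mm high with a 3 mm thick floor and 3 mm walls; fixed to the desk, so it does not slide. Empty at the start. Origin at the centre of its underside (desk height), z up; the floor a bottle stands on is 3 mm above it.
- small_tray: Smallest round shallow dark steel spill tray, 62 mm outside and 56 mm inside diameter, 12 mm high with a 3 mm thick floor and 3 mm walls; fixed to the desk, so it does not slide. Empty at the start. Origin at the centre of its underside (desk height), z up; the floor a bottle stands on is 3 mm above it.
- square_tray: Square shallow dark steel spill tray, 74 x 74 mm outside and 68 x 68 mm inside, x and y square to its sides, 12 mm high with a 3 mm thick floor and 3 mm walls; fixed to the desk, so it does not slide. Empty at the start. Origin at the centre of its underside (desk height), z up; the floor a bottle stands on is 3 mm above it.
- beaker: Empty glass beaker, 72 mm rim diameter, 90 mm tall, light and loose; a bystander. Origin at the centre of its underside, z up.
- flask: Conical glass flask, 78 mm base diameter, 135 mm tall, light and loose; a bystander. Origin at the centre of its underside, z up.
There are look-alikes about, which are no part of the job. Leave any green or purple look-alike of the small_tray alone.

How it is judged (in metres and radians):
At the end, for the whole second after the job is handed in: Each bottle is released, at rest, upright (0.06 rad) and flat on its own tray's floor (underside under 6 mm above the tray's), within 10 mm of the tray's centre (square: 12.5 mm); the square bottle is within 0.25 rad of parallel to its tray, any quarter turn (horizontal distance between large_bottle and large_tray below 0.01 m and z of large_bottle in the frame of large_tray below 0.006 m and angle between each of large_bottle, medium_bottle, small_bottle, square_bottle's own z axis and vertical below 0.06 rad and linear speed of each of large_bottle, medium_bottle, small_bottle, square_bottle below 0.02 m/s and horizontal distance between medium_bottle and medium_tray below 0.01 m and z of medium_bottle in the frame of medium_tray below 0.006 m and horizontal distance between small_bottle and small_tray below 0.01 m and z of small_bottle in the frame of small_tray below 0.006 m and horizontal distance between square_bottle and square_tray below 0.0125 m and z of square_bottle in the frame of square_tray below 0.006 m and (angle between the x axis of square_bottle and the x axis of square_tray, either way round below 0.25 rad or angle between the x axis of square_bottle and the y axis of square_tray, either way round below 0.25 rad)); the robot touches nothing.
It fails at once if the beaker is pushed more than 30 mm or tipped (distance of beaker from where it was at the start of the episode above 0.03 m or angle between beaker's own z axis and vertical above 0.35 rad).
It fails at once if the flask is pushed more than 30 mm or tipped (distance of flask from where it was at the start of the episode above 0.03 m or angle between flask's own z axis and vertical above 0.35 rad).
It fails at once if a bottle is tipped over (angle between any of large_bottle, medium_bottle, small_bottle, square_bottle's own z axis and vertical above 0.6 rad).
It fails at once if a bottle is let fall (it moves faster than 0.6 m/s, a fall of about 20 mm, while no finger holds it) ((linear speed of large_bottle above 0.6 m/s and contact force between the fingers and large_bottle below 0.1 N) or (linear speed of medium_bottle above 0.6 m/s and contact force between the fingers and medium_bottle below 0.1 N) or (linear speed of small_bottle above 0.6 m/s and contact force between the fingers and small_bottle below 0.1 N) or (linear speed of square_bottle above 0.6 m/s and contact force between the fingers and square_bottle below 0.1 N)).
It also fails if it takes over 109 s, if anything falls off the work surface, if the arm or the gripper's body presses on something with over 40 N, if the wrist force passes 120 N, or if a joint passes its speed limit or range.

### The arm

A 6-joint arm with a two-finger parallel gripper is mounted at the origin on a cart in front of the work surface, level with it; the furniture and walls round the work are solid. World frame = base frame: x ahead of the robot, y to its left, z up, the work surface at z = 0. Lengths are in mm, angles in rad, forces in N, time in s.
With the tool pointing down it reaches from about 275 to 1000 mm from the base axis. Payload 8.4 kg.
Tool frame: the origin (TCP) lies at the very end of the fingers, on their centre line; the grasp point (between the pads) lies 19 mm behind it (r.pinch_z is the distance from the TCP to the grasp point, in mm); z points along the fingers, y is the line along which they close (so a half turn about z gives the same grasp; the last joint's range is limited). The gripper opens to 85 mm and grips with 20 to 120 N. Pads are 22 mm wide; open, the fingers measure 114 mm over their backs; the gripper's body (76 mm by 85 mm) begins 54 mm behind the grasp point. The pads swing forward as they close: fully open they stand 13 mm farther back than shut.
Start: joints at [1.275, 0.353, 1.633, -0, 1.155, -0.002], TCP at [180.993, 598.222, 231.281] pointing down, gripper open.
Joint ranges: [-2.63, 2.63], [-0.92, 2.1], [0.06, 2.66], [-1.3, 4.44], [0, 2.69], [-3.02, 3.02]. Speed limits (rad/s): [2.22, 2.22, 2.79, 3.14, 3.14, 3.14].

### API

Orientations are given as [roll, pitch, yaw] about the fixed x, y, z axes, in that order (R = Rz(yaw) Ry(pitch) Rx(roll)).
In Python, from rig import r gives the robot as it stands.
- The arm moves only by the tool carry_out, never from a script. Its argument "series" is a list of rows, each a list of 7 numbers: the turn, a rotation vector about the tool's x, y, z as a fraction of full scale, then the shift along the tool's x, y, z as a fraction of full scale, then the gripper command: -1 is fully open, 1 is shut, values between are in proportion. A call has 1 to 8 rows; each row is the pose to reach, as a shift and turn from the pose commanded when the call began, along the tool's axes at that moment, turning the shorter way round; what a row does not reach only later rows make up. Full scale, the value 1, is 0.25 m for a shift and pi rad for a turn. A row lasts 1/8 s, in which the tool goes at most 62.5 mm and 10.7 degrees, less where a joint would pass 70% of its speed; a pose out of reach is approached as far as the arm can. A call with a number of a shift or a turn outside -1 to 1 is refused whole. A call with a gripper value outside its range is refused whole. The fingers move at their own pace and stop on an object; "force" is the grip in N (left out, the last holds). Time passes only in rows, so rows that repeat a pose let the fingers close. It gives the time, the measured TCP pose, the force, the opening and the grip force at its end, in the units of the state.
- r.sense(): the state, without advancing time (a new reading comes with each control period).
- r.grab_frame(name): name is "scene" or "side" or "wrist"; returns the picture (400x640x3 uint8, red, green, blue); there is no depth.
- r.get_calibration(name): a dict with "K" (3x3 intrinsics, pixels), "distortion" ([k1, k2, p1, p2, k3] as OpenCV has them; the pictures are not rectified), "pose" (4x4, takes a point from camera to world coordinates). Camera axes: x right, y up, looking along -z (the intrinsics and any distortion apply to the point x, -y, -z); pixel columns grow to the right and rows downward; lengths in mm; the calibration is good to about 2 mm. A picture is of the moment at which its call begins: read the wrist's pose just before it. get_calibration takes no time and is no camera call; for the wrist camera it gives the pose at the moment of the call.
- r.sign_off(): hands the job in; it is judged then, once.
Trained networks look in the newest picture that a camera, given by its name, has taken for a name from the list of things; names that differ only in an ending like _2 or _b are one class to them, and where a whole thing is asked for, a point or a joint stands for the part that bears it (a point fixed in the world has none). Each returns a list of dicts, best first, with "score" (0 to 1); they miss things now and then, are a little off and sometimes report something else, mostly with a low value. They report only what shows in the picture. A call takes as long as a camera call. They do not tell look-alikes from the thing itself.
- r.silhouettes(camera, label): "region" (400x640 bool, what is visible of it) and "position" ([row, column] in pixels, amid what is visible of it).
The state is a dict: "clock": time; "qpos": joint angles; "qvel": joint speeds; "joint_efforts": joint torques, N m; "eef_pos": TCP position; "tcp_rot": TCP orientation; "contact_force": force on the tool from outside, world axes, zero at the start; "wrist_torque": the same for the moment, N m; "opening": opening from 0.0 (shut) to 1.0 (fully open); "grasp_force": force on a finger pad.
Only numpy, scipy, OpenCV 4.12 (cv2) and the standard library are available. Lean on these libraries where they do the work, as an engineer would, in place of code of your own. Each camera call takes 0.05 s, during which the arm holds its last target. There are 200 camera calls.

## Working session

There is one attempt and no reset: what is moved stays moved. The work goes in short steps, Python scripts to look and compute and a tool call to move; the robot and the scene stay as the last step left them, time stands still between calls to the robot, and variables do not carry over. Pictures are saved under pics/ and viewed, at most 14 in all, crops included, and the job is handed in when it is done.

Besides the shell and the picture viewer there is one more tool, called after "Call:" as name(argument=value, ...), one argument or row to a line, values as JSON. carry_out: Moves the arm, as the interface text tells. Its arguments: {"type":"object","properties":{"series":{"type":"array"},"force":{"type":"number"}},"required":["series"]}

```bash
mkdir -p pics; ls
python3 - <<'E'
from rig import r
import cv2
for n in ("scene","side"):
    im=r.grab_frame(n); cv2.imwrite(f"pics/{n}0.png",im[:,:,::-1])
    c=r.get_calibration(n); print(n,c["K"],c["distortion"],c["pose"])
print(r.sense())
E
```

```text
pics
scene [[466.79202208   0.         320.12239826]
 [  0.         466.79202208 200.06267499]
 [  0.           0.           1.        ]] [-0.05408271  0.          0.          0.          0.        ] [[ 7.38967551e-01  5.36154175e-01 -4.08002033e-01  1.12756942e+02]
 [-6.73740874e-01  5.87665198e-01 -4.48021037e-01 -4.28771405e+02]
 [-4.39754325e-04  6.05960654e-01  7.95494495e-01  8.88622063e+02]
 [ 0.00000000e+00  0.00000000e+00  0.00000000e+00  1.00000000e+00]]
side [[427.81757848   0.         321.94305245]
 [  0.         427.81757848 205.99985184]
 [  0.           0.           1.        ]] [-0.1015998  0.         0.         0.         0.       ] [[ 9.88497574e-01  1.13428478e-01 -1.00032624e-01  4.50321361e+02]
 [-1.49598774e-01  6.36267298e-01 -7.56825034e-01 -7.73726800e+02]
 [-2.21980238e-02  7.63084468e-01  6.45917442e-01  7.59707703e+02]
 [ 0.00000000e+00  0.00000000e+00  0.00000000e+00  1.00000000e+00]]
{'clock': 0.1, 'qpos': array([ 1.27458069e+00,  3.53568702e-01,  1.63409893e+00,  1.26407032e-05,
        1.15520588e+00, -2.37783303e-03]), 'qvel': array([ 0.00157438, -0.00166136, -0.00312783,  0.00048636,  0.00067807,
        0.00041669]), 'joint_efforts': array([-1.65444771e-04, -6.06356549e+01, -3.42821181e+01,  3.84543273e-05,
        4.06183710e-03, -7.36502528e-06]), 'eef_pos': array([180.86824427, 597.78481149, 230.62636352]), 'tcp_rot': array([-3.14031183e+00, -1.46037860e-05,  2.84774973e+00]), 'contact_force': array([ 0.50181933,  0.79080884, -0.09697974]), 'wrist_torque': array([0.03469442, 0.0224897 , 0.02780604]), 'grasp_force': 0.0, 'opening': 1.0008439944553547}
```

View pics/scene0.png

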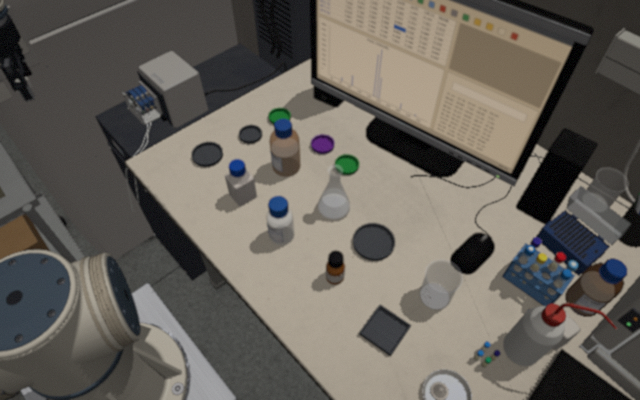

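View pics/side0.png

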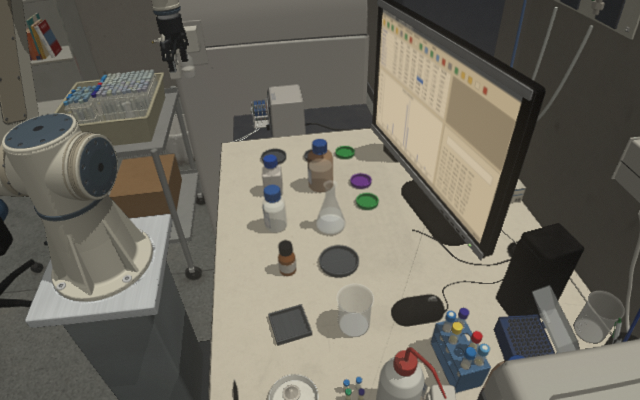

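The scene picture shows:

- **Bottles:** large at (285,148), square at (240,182), medium at (280,220), small at (336,268).
- **Trays:** large at (373,241), medium at (207,153), small at (250,134), which is dark, and square at (385,329).
- **Bystanders:** flask at (334,195), beaker at (440,286).
- **Could be mistaken for the things I want:** green rings at (280,117) and (347,164) and a purple ring at (322,144) for the small tray. A brown bottle at (600,285) and a white wash bottle at (540,330) on the right edge could pass for the large and medium bottles.

Next I fit the known shapes to the silhouettes in both cameras.

```bash
cat > h.py <<'E'
import numpy as np, cv2
from scipy.optimize import minimize
from rig import r
def proj(P,c):
    M=np.linalg.inv(c["pose"]); Q=np.asarray(P)@M[:3,:3].T+M[:3,3]
    return cv2.projectPoints((Q*[1,-1,-1]).reshape(-1,1,3),np.zeros(3),np.zeros(3),np.array(c["K"]),np.array(c["distortion"]))[0].reshape(-1,2)
def back(uv,c,z):
    p=cv2.undistortPoints(np.array([[uv]],float),np.array(c["K"]),np.array(c["distortion"]))[0,0]
    d=c["pose"][:3,:3]@np.array([p[0],-p[1],-1]); o=c["pose"][:3,3]
    return (o+d*(z-o[2])/d[2])[:2]
def cyl(d,z0,z1,d2=None):
    t=np.linspace(0,2*np.pi,40,endpoint=False); u=np.c_[np.cos(t),np.sin(t)]
    return np.r_[np.c_[u*d/2,0*t+z0],np.c_[u*(d2 or d)/2,0*t+z1]]
def box(s,z0,z1):
    return np.array([[a*s/2,b*s/2,z] for z in (z0,z1) for a in(-1,1) for b in(-1,1)])
M={"large_bottle":[cyl(72,0,100),cyl(72,100,124,42),cyl(42,124,148)],"medium_bottle":[cyl(58,0,82),cyl(58,82,99,42),cyl(42,99,123)],
"small_bottle":[cyl(40,0,50),cyl(40,50,62,30),cyl(30,62,86)],"square_bottle":[box(52,0,76),cyl(48,76,90,36),cyl(36,90,114)],
"large_tray":[cyl(94,0,12)],"medium_tray":[cyl(80,0,12)],"small_tray":[cyl(62,0,12)],"square_tray":[box(74,0,12)],
"beaker":[cyl(72,0,90)],"flask":[cyl(78,0,5),cyl(78,5,90,28),cyl(28,90,135)]}
S=4
def mask(n,x,c):
    m=np.zeros((400*S,640*S),np.uint8); a=x[2]; R=np.array([[np.cos(a),-np.sin(a),0],[np.sin(a),np.cos(a),0],[0,0,1]])
    for P in M[n]:
        q=proj(P@R.T+[x[0],x[1],0],c)
        if np.abs(q).max()>3000: continue
        cv2.fillConvexPoly(m,cv2.convexHull(((q+.5)*S).astype(np.int32)),1)
    return cv2.resize(m.astype(np.float32),(640,400),interpolation=cv2.INTER_AREA)
def fit(n,obs,x0):
    sq="square" in n
    def cost(p):
        x=[p[0],p[1],p[2]/30 if sq else 0]; k=0
        for reg,c in obs:
            m=mask(n,x,c); k+=1-np.minimum(m,reg).sum()/np.maximum(m,reg).sum()
        return k/len(obs)
    best=None
    for a in ([0,12,24,36] if sq else [0]):
        s=np.array([[x0[0],x0[1],a],[x0[0]+12,x0[1],a],[x0[0],x0[1]+12,a],[x0[0],x0[1],a+5]]) if sq else np.array([[x0[0],x0[1]],[x0[0]+12,x0[1]],[x0[0],x0[1]+12]])
        o=minimize(cost,s[0],method="Nelder-Mead",options=dict(initial_simplex=s,xatol=.3,fatol=1e-4,maxiter=120))
        if best is None or o.fun<best.fun: best=o
    return [round(best.x[0],1),round(best.x[1],1),round(best.x[2]/30,3) if sq else 0],round(best.fun,3)
E
cat > a.py <<'E'
from h import *
import json
C={n:r.get_calibration(n) for n in("scene","side")}
for n in C: r.grab_frame(n)
D={}
for n in M:
    sil={cam:r.silhouettes(cam,n) for cam in C}
    pr={cam:[(round(s["score"],2),[int(v) for v in s["position"]]) for s in sil[cam][:4]] for cam in C}
    print(n,pr)
    for cam in C:
        for s in sil[cam][:4]:
            if s["score"]<.3: continue
            v,u=s["position"]; z={"b":50}.get(n.split("_")[-1][0],6)
            x,f=fit(n,[(s["region"].astype(np.float32),C[cam])],back((u,v),C[cam],z))
            print("   ",cam,s["position"],x,f)
E
python3 a.py; python3 -c "
from rig import r;print(r.sense()['clock'])"
```

```text
large_bottle {'scene': [(0.66, [151, 284]), (0.32, [242, 375])], 'side': [(0.83, [170, 319])]}
    scene [151.2, 284.2] [np.float64(578.5), np.float64(209.6), 0] 0.052
    scene [242.5, 375.4] [np.float64(549.7), np.float64(-113.9), 0] 0.426
    side [170.2, 319.2] [np.float64(576.3), np.float64(208.3), 0] 0.102
medium_bottle {'scene': [(0.71, [221, 278])], 'side': [(0.89, [213, 276]), (0.66, [156, 277])]}
    scene [221.4, 278.4] [np.float64(436.7), np.float64(56.4), 0] 0.101
    side [213.4, 276.2] [np.float64(437.3), np.float64(59.0), 0] 0.135
    side [156.2, 277.6] [np.float64(462.0), np.float64(370.2), 0] 0.771
small_bottle {'scene': [(0.65, [269, 339]), (0.53, [199, 337])], 'side': [(0.71, [258, 287])]}
    scene [269.5, 339.0] [np.float64(454.1), np.float64(-100.3), 0] 0.094
    scene [199.8, 337.4] [np.float64(569.2), np.float64(23.6), 0] 0.519
    side [258.9, 287.2] [np.float64(454.4), np.float64(-97.6), 0] 0.114
square_bottle {'scene': [(0.67, [183, 240])], 'side': [(0.83, [169, 272])]}
    scene [183.9, 240.3] [np.float64(439.0), np.float64(207.0), np.float64(-0.044)] 0.
[... 1396 characters left out ...]
 {'scene': [(0.68, [284, 439]), (0.66, [201, 335]), (0.41, [242, 372])], 'side': [(0.88, [309, 353]), (0.59, [214, 329])]}
    scene [284.6, 439.8] [np.float64(579.4), np.float64(-271.9), 0] 0.071
    scene [201.6, 335.1] [np.float64(578.5), np.float64(35.3), 0] 0.31
    scene [242.0, 372.2] [np.float64(547.4), np.float64(-117.8), 0] 0.319
    side [309.2, 353.0] [np.float64(576.8), np.float64(-266.3), 0] 0.107
    side [214.7, 329.2] [np.float64(579.1), np.float64(40.0), 0] 0.321
flask {'scene': [(0.93, [198, 335])], 'side': [(0.81, [214, 328])]}
    scene [198.3, 335.2] [np.float64(579.9), np.float64(36.5), 0] 0.091
    side [214.3, 328.0] [np.float64(578.1), np.float64(41.7), 0] 0.087
1.2
```

Both cameras agree to about 3 mm. The small tray is the dark ring at scene (249,133), which gives world (578,359). The green and purple rings are at (678,360), (691,107) and (695,200), so I leave those out. I turn the tool so its x is world Y and its y is world X, and start moving.

Call:
carry_out(
  series=[
    [0,0,0.4065,-0.98,-0.516,-0.16,-1],
    [0,0,0.4065,-0.98,-0.516,-0.16,-1],
    [0,0,0.4065,-0.98,-0.516,-0.16,-1],
    [0,0,0.4065,-0.98,-0.516,-0.16,-1],
    [0,0,0.4065,-0.98,-0.516,-0.16,-1],
    [0,0,0.4065,-0.98,-0.516,-0.16,-1],
    [0,0,0.4065,-0.98,-0.516,-0.16,-1],
    [0,0,0.4065,-0.98,-0.516,-0.16,-1],
  ],
  force=40,
)

```text
clock: 2.2
eef_pos: [378.2, 403.7, 271.4]
tcp_rot: [3.142, -0.0, 1.572]
contact_force: [0.7, -0.4, 0.3]
opening: 1.002
grasp_force: 0.0
```

```bash
cat > w.py <<'E'
# wrist look: fit named things; args: picname name:x:y ...
from h import *
import sys
s=r.sense(); c=r.get_calibration("wrist"); im=r.grab_frame("wrist")
cv2.imwrite(f"pics/{sys.argv[1]}.png",im[:,:,::-1])
print(s["clock"],s["eef_pos"].round(1),s["tcp_rot"].round(4),s["qpos"].round(2),"cam",c["pose"].round(2)[:3].tolist(),"f",c["K"][0][0].round())
for a in sys.argv[2:]:
    n=a.split(":")[0]
    for q in r.silhouettes("wrist",n)[:3]:
        v,u=q["position"]; x0=back((u,v),c,{"bottle":60}.get(n.split("_")[-1],6))
        x,f=fit(n,[(q["region"].astype(np.float32),c)],x0)
        print(n,round(q["score"],2),[int(v),int(u)],[float(t) for t in x],float(f))
E
python3 w.py w1 large_bottle square_bottle medium_tray medium_bottle
```

```text
2.2 [378.2 403.7 271.4] [ 3.1415e+00 -1.0000e-04  1.5715e+00] [0.82 0.2  1.74 0.   1.19 0.81] cam [[1.0, -0.0, 0.0, 378.42], [0.0, 0.96, 0.28, 474.69], [-0.0, -0.28, 0.96, 413.69]] f 330.0
large_bottle 0.79 [305, 491] [541.7, 256.6, 0.0] 0.953
square_bottle 0.72 [323, 367] [438.9, 206.9, 0.016] 0.136
medium_tray 0.91 [188, 381] [450.8, 375.0, 0.0] 0.019
```

Call:
carry_out(
  series=[
    [0,0,0,-0.7,0.792,0,-1],
    [0,0,0,-0.7,0.792,0,-1],
    [0,0,0,-0.7,0.792,0,-1],
    [0,0,0,-0.7,0.792,0,-1],
    [0,0,0,-0.7,0.792,0,-1],
    [0,0,0,-0.7,0.792,0,-1],
  ],
)

```text
clock: 3.2
eef_pos: [576.2, 228.4, 270.9]
tcp_rot: [-3.141, -0.0, 1.57]
contact_force: [-0.1, 0.4, -0.0]
opening: 1.004
grasp_force: 0.0
```

```bash
python3 w.py w2 large_bottle square_bottle small_tray
```

```text
3.2 [576.2 228.4 270.9] [-3.1408e+00 -1.0000e-04  1.5699e+00] [0.37 0.31 1.6  0.   1.23 0.38] cam [[1.0, 0.0, 0.0, 576.66], [-0.0, 0.96, 0.28, 299.41], [-0.0, -0.28, 0.96, 413.26]] f 330.0
large_bottle 0.85 [200, 323] [576.7, 209.2, 0.0] 0.039
square_bottle 0.88 [193, 195] [439.9, 207.1, 0.011] 0.059
square_bottle 0.18 [300, 227] [465.5, 63.9, 1.208] 0.724
small_tray 0.85 [253, 401] [690.5, 106.6, 0.0] 0.133
small_tray 0.82 [186, 413] [694.5, 200.6, 0.0] 0.028
small_tray 0.79 [49, 407] [677.8, 358.7, 0.0] 0.022
```

View pics/w2.png

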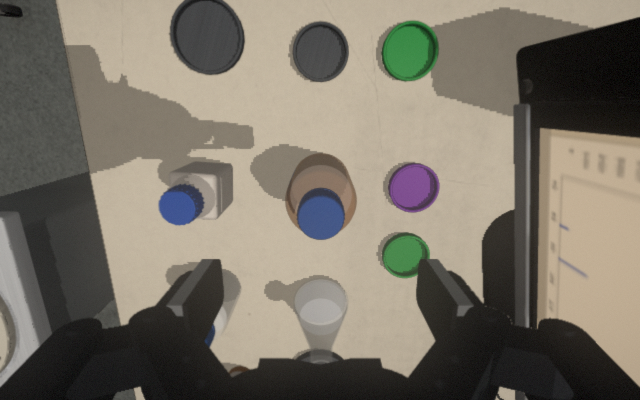

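The wrist picture shows the large bottle's cap at (321,214), the square bottle at (195,193) with yaw about 0.01, and the flask at (322,305). The dark small tray is at (319,51), the green and purple rings are separate from it, and the large bottle sits at (577,209). I descend on its cap.

Call:
carry_out(
  series=[
    [0,0,0,-0.077,0.002,0.3,-1],
    [0,0,0,-0.077,0.002,0.45,-1],
    [0,0,0,-0.077,0.002,0.53,-1],
    [0,0,0,-0.077,0.002,0.57,-1],
    [0,0,0,-0.077,0.002,0.592,-1],
    [0,0,0,-0.077,0.002,0.592,-1],
  ],
)

```text
clock: 4.15
eef_pos: [576.9, 210.0, 124.0]
tcp_rot: [3.141, -0.0, 1.571]
contact_force: [0.1, -0.4, 0.4]
opening: 1.001
grasp_force: 0.0
```

Call:
carry_out(
  series=[
    [0,0,0,0,0,0,1],
    [0,0,0,0,0,0,1],
    [0,0,0,0,0,0,1],
    [0,0,0,0,0,0,1],
    [0,0,0,0,0,0,1],
    [0,0,0,0,0,0,1],
  ],
  force=40,
)

```text
clock: 4.9
eef_pos: [577.1, 209.7, 124.2]
tcp_rot: [3.14, -0.0, 1.571]
contact_force: [-1.3, -0.4, 5.2]
opening: 0.462
grasp_force: 40.0
```

Call:
carry_out(
  series=[
    [0,0,0,0,0,-0.04,1],
    [0,0,0,0,0,-0.15,1],
    [0,0,0,0,0,-0.3,1],
    [0,0,0,0,0,-0.45,1],
    [0,0,0,0,0,-0.6,1],
    [0,0,0,0,0,-0.66,1],
    [0,0,0,0,0,-0.66,1],
  ],
  force=50,
)

```text
clock: 5.78
eef_pos: [576.8, 209.6, 288.7]
tcp_rot: [3.14, -0.0, 1.571]
contact_force: [-0.3, -0.9, -3.4]
opening: 0.46
grasp_force: 50.2
```

Call:
carry_out(
  series=[
    [0,0,0,-0.1,0,0,1],
    [0,0,0,-0.25,0,0,1],
    [0,0,0,-0.4,0,0,1],
    [0,0,0,-0.55,0,0,1],
    [0,0,0,-0.7,0,0,1],
    [0,0,0,-0.82,0,0,1],
    [0,0,0,-0.9,0,0,1],
    [0,0,0,-0.9,0,0,1],
  ],
)

```text
clock: 6.78
eef_pos: [576.1, -16.3, 287.0]
tcp_rot: [-3.14, -0.0, 1.569]
contact_force: [-0.1, -0.2, -2.6]
opening: 0.463
grasp_force: 50.3
```

```bash
python3 w.py w3 large_tray beaker small_bottle medium_bottle
```

```text
6.775 [576.1 -16.3 287. ] [-3.1397e+00 -1.0000e-04  1.5691e+00] [-0.03  0.23  1.68  0.    1.24 -0.03] cam [[1.0, 0.0, 0.0, 576.74], [-0.0, 0.96, 0.28, 54.63], [-0.0, -0.28, 0.96, 429.41]] f 330.0
beaker 0.58 [344, 320] [574.2, -297.2, 0.0] 0.604
small_bottle 0.87 [234, 222] [453.4, -100.2, 0.0] 0.044
medium_bottle 0.67 [102, 186] [438.1, 56.6, 0.0] 0.053
```

View pics/w3.png

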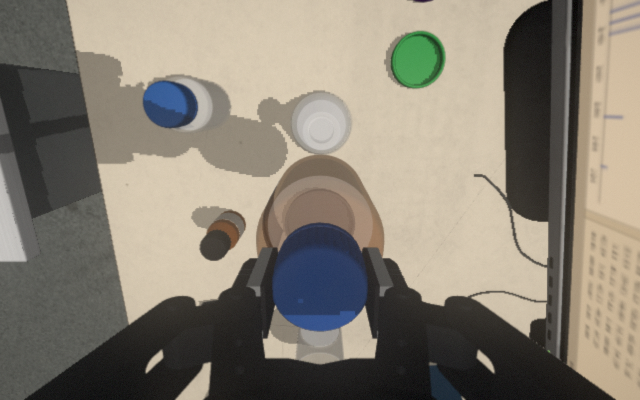

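The held bottle hangs straight between the pads. The flask stands unmoved at (322,123), and the small and medium bottles are at (222,234) and (186,102). Next I go above the large tray and start down.

Call:
carry_out(
  series=[
    [0,0,0,-0.1,-0.003,0,1],
    [0,0,0,-0.2,-0.005,0,1],
    [0,0,0,-0.28,-0.005,0,1],
    [0,0,0,-0.319,-0.005,0.1,1],
    [0,0,0,-0.319,-0.005,0.25,1],
    [0,0,0,-0.319,-0.005,0.4,1],
    [0,0,0,-0.319,-0.005,0.5,1],
    [0,0,0,-0.319,-0.005,0.5,1],
  ],
)

```text
clock: 8.02
eef_pos: [574.1, -94.8, 161.5]
tcp_rot: [-3.138, -0.001, 1.571]
contact_force: [-0.8, -0.2, -2.9]
opening: 0.457
grasp_force: 50.4
```

Run:
```python
from h import *
s=r.sense(); print(s["eef_pos"])
for n in("side","scene"):
    im=r.grab_frame(n); cv2.imwrite(f"pics/{n}1.png",im[:,:,::-1]); c=r.get_calibration(n)
    u,v=proj([[575,-96,20]],c)[0].astype(int); print(u,v)
    k=cv2.resize(im[max(0,v-60):v+40,max(0,u-60):u+60],(480,400),interpolation=cv2.INTER_CUBIC)[:,:,::-1]
    out=k if n=="side" else np.hstack([out,k])
cv2.imwrite("pics/c1.png",cv2.resize(out,(800,333)))
```

```text
[574.07766929 -94.80065678 161.47625513]
338 256
373 237
```

View pics/c1.png

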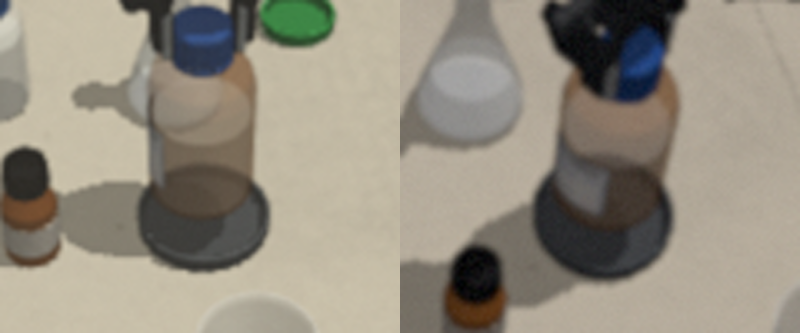

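The bottle hangs over the middle of the large tray in both views, about 37 mm up. I lower it.

Call:
carry_out(
  series=[
    [0,0,0,-0.004,0.003,0.05,1],
    [0,0,0,-0.004,0.003,0.09,1],
    [0,0,0,-0.004,0.003,0.12,1],
    [0,0,0,-0.004,0.003,0.13,1],
    [0,0,0,-0.004,0.003,0.134,1],
    [0,0,0,-0.004,0.003,0.137,1],
    [0,0,0,-0.004,0.003,0.137,1],
  ],
)

```text
clock: 9.0
eef_pos: [576.2, -96.3, 129.2]
tcp_rot: [3.141, 0.0, 1.571]
contact_force: [-0.2, -0.6, -1.7]
opening: 0.457
grasp_force: 50.4
```

Call:
carry_out(
  series=[
    [0,0,0,0,0,0.004,1],
    [0,0,0,0,0,0.007,1],
    [0,0,0,0,0,0.007,1],
  ],
)

```text
clock: 9.38
eef_pos: [576.1, -96.2, 127.3]
tcp_rot: [3.142, 0.0, 1.571]
contact_force: [0.0, 1.0, -1.9]
opening: 0.458
grasp_force: 50.5
```

Call:
carry_out(
  series=[
    [0,0,0,0,0,0.004,1],
    [0,0,0,0,0,0.006,1],
    [0,0,0,0,0,0.006,1],
  ],
)

```text
clock: 9.75
eef_pos: [576.4, -96.3, 127.3]
tcp_rot: [3.141, 0.0, 1.571]
contact_force: [-4.1, 1.2, 12.0]
opening: 0.457
grasp_force: 51.7
```

Contact at 12 N, so the bottle is on the floor. I back off the press slightly, open, and rise.

Call:
carry_out(
  series=[
    [0,0,0,0,0,-0.004,0.0],
    [0,0,0,0,0,-0.004,-0.5],
    [0,0,0,0,0,-0.004,-1],
    [0,0,0,0,0,-0.004,-1],
    [0,0,0,0,0,-0.1,-1],
    [0,0,0,0,0,-0.3,-1],
    [0,0,0,0,0,-0.5,-1],
    [0,0,0,0,0,-0.6,-1],
  ],
)

```text
clock: 10.75
eef_pos: [577.1, -96.4, 278.8]
tcp_rot: [3.138, 0.001, 1.571]
contact_force: [0.4, 0.7, -0.8]
opening: 1.001
grasp_force: 0.0
```

Call:
carry_out(
  series=[
    [0,0,0,0.06,-0.2,0,-1],
    [0,0,0,0.06,-0.4,0,-1],
    [0,0,0,0.06,-0.493,0,-1],
    [0,0,0,0.06,-0.493,0.1,-1],
    [0,0,0,0.06,-0.493,0.2,-1],
    [0,0,0,0.06,-0.493,0.2,-1],
  ],
)

```text
clock: 11.5
eef_pos: [451.6, -81.0, 224.5]
tcp_rot: [-3.138, -0.001, 1.571]
contact_force: [-0.2, -0.2, 0.3]
opening: 0.999
grasp_force: 0.0
```

```bash
python3 w.py w4 small_bottle large_bottle large_tray square_tray
python3 - <<'E'
from h import *
r.grab_frame("side"); c=r.get_calibration("side")
for n in("large_bottle","large_tray"):
    for q in r.silhouettes("side",n)[:1]:
        v,u=q["position"]; print(n,fit(n,[(q["region"].astype(np.float32),c)],back((u,v),c,50)))
E
```

```text
11.5 [451.6 -81.  224.5] [-3.1383e+00 -6.0000e-04  1.5707e+00] [-0.18  0.1   1.98  0.    1.06 -0.18] cam [[1.0, -0.0, 0.0, 452.29], [0.0, 0.96, 0.28, -10.06], [-0.0, -0.28, 0.96, 366.87]] f 330.0
small_bottle 0.74 [197, 322] [453.1, -100.6, 0.0] 0.044
large_bottle 0.67 [212, 465] [576.9, -98.0, 0.0] 0.037
large_tray 0.86 [166, 408] [574.8, -97.1, 0.0] 0.733
large_bottle ([np.float64(577.7), np.float64(-88.7), 0], np.float64(0.043))
large_tray ([np.float64(575.4), np.float64(-95.6), 0], np.float64(0.683))
```

View pics/w4.png

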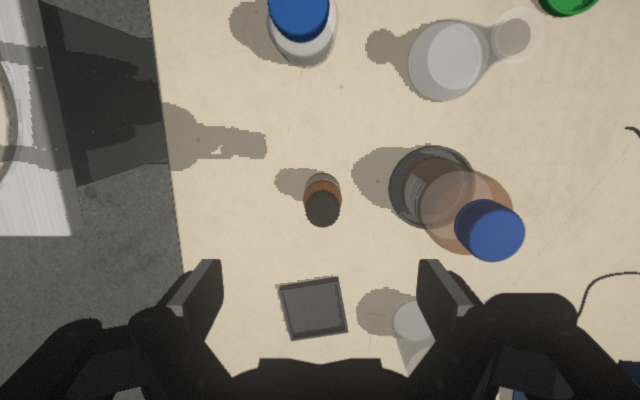

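The large bottle stands in its tray, base around (430,190) and cap at (490,230), fitted within 2 mm of the tray centre. The small bottle's cap is at (322,208), the square tray at (313,308), the beaker at (415,335). I take the small bottle.

Call:
carry_out(
  series=[
    [0,0,0,-0.077,0.006,0.2,-1],
    [0,0,0,-0.077,0.006,0.4,-1],
    [0,0,0,-0.077,0.006,0.55,-1],
    [0,0,0,-0.077,0.006,0.62,-1],
    [0,0,0,-0.077,0.006,0.648,-1],
    [0,0,0,-0.077,0.006,0.648,-1],
    [0,0,0,-0.077,0.006,0.648,-1],
  ],
)

```text
clock: 12.78
eef_pos: [455.1, -100.6, 64.7]
tcp_rot: [3.14, 0.0, 1.571]
contact_force: [-0.2, 0.4, -1.2]
opening: 1.001
grasp_force: 0.0
```

Call:
carry_out(
  series=[
    [0,0,0,0,0,0,1],
    [0,0,0,0,0,0,1],
    [0,0,0,0,0,0,1],
    [0,0,0,0,0,0,1],
    [0,0,0,0,0,0,1],
    [0,0,0,0,0,0,1],
    [0,0,0,0,0,0,1],
  ],
  force=40,
)

```text
clock: 13.65
eef_pos: [454.4, -100.5, 64.1]
tcp_rot: [3.142, 0.0, 1.571]
contact_force: [-0.9, 0.0, 6.2]
opening: 0.331
grasp_force: 39.0
```

Call:
carry_out(
  series=[
    [0,0,0,0,0,-0.05,1],
    [0,0,0,0,0,-0.2,1],
    [0,0,0,0,0,-0.4,1],
    [0,0,0,0,0,-0.58,1],
    [0,0,0,0,0,-0.66,1],
    [0,0,0,0.1,0,-0.66,1],
    [0,0,0,0.25,0,-0.66,1],
    [0,0,0,0.4,0,-0.66,1],
  ],
)

```text
clock: 14.65
eef_pos: [454.1, 0.4, 229.5]
tcp_rot: [3.141, -0.0, 1.57]
contact_force: [0.5, 0.5, -0.8]
opening: 0.335
grasp_force: 39.8
```

Call:
carry_out(
  series=[
    [0,0,0,0.15,0.04,0,1],
    [0,0,0,0.3,0.08,0,1],
    [0,0,0,0.45,0.12,0,1],
    [0,0,0,0.6,0.16,0,1],
    [0,0,0,0.75,0.2,0,1],
    [0,0,0,0.85,0.24,0,1],
    [0,0,0,0.9,0.25,0,1],
    [0,0,0,0.9,0.25,0,1],
  ],
)

```text
clock: 15.65
eef_pos: [516.5, 224.7, 228.9]
tcp_rot: [-3.141, 0.0, 1.572]
contact_force: [-0.3, -0.9, -0.7]
opening: 0.333
grasp_force: 39.8
```

```bash
python3 w.py w5 small_tray medium_tray square_bottle medium_bottle
```

```text
15.65 [516.5 224.7 228.9] [-3.1412e+00  2.0000e-04  1.5716e+00] [ 0.41  0.26  1.77 -0.    1.11  0.41] cam [[1.0, -0.0, 0.0, 516.77], [0.0, 0.96, 0.28, 295.71], [-0.0, -0.28, 0.96, 371.19]] f 330.0
small_tray 0.98 [41, 379] [577.3, 357.9, 0.0] 0.021
small_tray 0.94 [194, 476] [694.7, 200.6, 0.0] 0.022
small_tray 0.92 [39, 478] [677.9, 359.0, 0.0] 0.028
medium_tray 0.71 [29, 255] [449.9, 375.4, 0.0] 0.013
square_bottle 0.71 [198, 239] [440.3, 207.1, -0.148] 0.068
medium_bottle 0.48 [372, 214] [373.5, -83.0, 0.0] 0.975
```

Call:
carry_out(
  series=[
    [0,0,0,0.15,0.08,0,1],
    [0,0,0,0.3,0.16,0,1],
    [0,0,0,0.45,0.22,0,1],
    [0,0,0,0.535,0.245,0.05,1],
    [0,0,0,0.535,0.245,0.2,1],
    [0,0,0,0.535,0.245,0.4,1],
    [0,0,0,0.535,0.245,0.5,1],
    [0,0,0,0.535,0.245,0.55,1],
  ],
)

```text
clock: 16.9
eef_pos: [576.8, 356.8, 88.9]
tcp_rot: [-3.139, 0.002, 1.57]
contact_force: [-0.0, -0.4, -0.5]
opening: 0.332
grasp_force: 39.9
```

Call:
carry_out(
  series=[
    [0,0,0,0,0,0.03,1],
    [0,0,0,0,0,0.05,1],
    [0,0,0,0,0,0.06,1],
    [0,0,0,0,0,0.06,1],
  ],
)

```text
clock: 17.4
eef_pos: [578.4, 358.4, 76.8]
tcp_rot: [3.141, -0.0, 1.571]
contact_force: [1.0, 0.7, -1.1]
opening: 0.336
grasp_force: 39.9
```

Call:
carry_out(
  series=[
    [0,0,0,0,0,0.02,1],
    [0,0,0,0,0,0.032,1],
    [0,0,0,0,0,0.037,1],
    [0,0,0,0,0,0.037,1],
  ],
)

```text
clock: 17.9
eef_pos: [578.1, 358.4, 67.3]
tcp_rot: [-3.141, -0.0, 1.571]
contact_force: [-1.6, -0.1, 2.8]
opening: 0.334
grasp_force: 40.3
```

Call:
carry_out(
  series=[
    [0,0,0,0,0,0.004,1],
    [0,0,0,0,0,0.004,1],
  ],
)

```text
clock: 18.15
eef_pos: [578.2, 358.5, 67.2]
tcp_rot: [3.141, -0.0, 1.571]
contact_force: [-3.6, -1.2, 10.2]
opening: 0.337
grasp_force: 41.1
```

Contact. I release, rise, and go over toward the medium bottle at (438,57).

Call:
carry_out(
  series=[
    [0,0,0,0,0,-0.004,0.0],
    [0,0,0,0,0,-0.004,-0.5],
    [0,0,0,0,0,-0.004,-1],
    [0,0,0,0,0,-0.004,-1],
    [0,0,0,0,0,-0.1,-1],
    [0,0,0,0,0,-0.3,-1],
    [0,0,0,0,0,-0.5,-1],
    [0,0,0,0,0,-0.68,-1],
  ],
)

```text
clock: 19.15
eef_pos: [578.2, 358.3, 237.9]
tcp_rot: [3.141, -0.0, 1.571]
contact_force: [-0.1, -0.6, 0.5]
opening: 1.002
grasp_force: 0.0
```

Call:
carry_out(
  series=[
    [0,0,0,-0.2,-0.1,0,-1],
    [0,0,0,-0.4,-0.2,0,-1],
    [0,0,0,-0.6,-0.3,0,-1],
    [0,0,0,-0.8,-0.4,0,-1],
    [0,0,0,-0.95,-0.5,0,-1],
    [0,0,0,-1,-0.56,0,-1],
    [0,0,0,-1,-0.56,0,-1],
  ],
)

```text
clock: 20.02
eef_pos: [437.8, 108.1, 236.3]
tcp_rot: [3.141, -0.0, 1.57]
contact_force: [0.5, 0.1, 0.5]
opening: 0.994
grasp_force: 0.0
```

```bash
python3 w.py w6 medium_bottle square_bottle small_bottle
```

```text
20.025 [437.8 108.1 236.3] [ 3.1410e+00 -4.0000e-04  1.5696e+00] [0.24 0.07 1.98 0.   1.09 0.24] cam [[1.0, 0.0, 0.0, 438.07], [-0.0, 0.96, 0.28, 179.1], [-0.0, -0.28, 0.96, 378.7]] f 330.0
medium_bottle 0.89 [230, 318] [436.7, 58.5, 0.0] 0.047
square_bottle 0.8 [69, 320] [439.4, 206.2, 1.497] 0.058
```

View pics/w6.png

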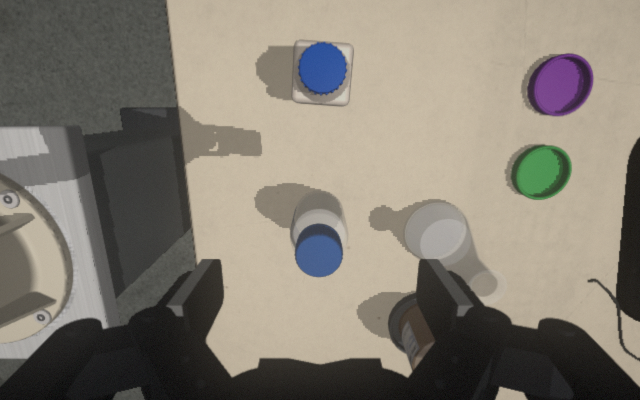

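The medium bottle's cap is at (319,251). The square bottle at (322,72) is nearly aligned to the axes. Nothing else has been disturbed. I take the medium bottle.

Call:
carry_out(
  series=[
    [0,0,0,-0.202,-0.003,0.05,-1],
    [0,0,0,-0.202,-0.003,0.2,-1],
    [0,0,0,-0.202,-0.003,0.4,-1],
    [0,0,0,-0.202,-0.003,0.5,-1],
    [0,0,0,-0.202,-0.003,0.546,-1],
    [0,0,0,-0.202,-0.003,0.546,-1],
    [0,0,0,-0.202,-0.003,0.546,-1],
  ],
)

```text
clock: 21.1
eef_pos: [438.3, 58.1, 100.4]
tcp_rot: [3.14, -0.0, 1.571]
contact_force: [0.5, -0.8, -0.1]
opening: 1.005
grasp_force: 0.0
```

Call:
carry_out(
  series=[
    [0,0,0,0,0,0,1],
    [0,0,0,0,0,0,1],
    [0,0,0,0,0,0,1],
    [0,0,0,0,0,0,1],
    [0,0,0,0,0,0,1],
    [0,0,0,0,0,0,1],
  ],
  force=50,
)

```text
clock: 21.85
eef_pos: [437.8, 57.8, 100.3]
tcp_rot: [3.141, -0.0, 1.571]
contact_force: [-2.0, 0.4, 9.3]
opening: 0.462
grasp_force: 49.6
```

Call:
carry_out(
  series=[
    [0,0,0,0,0,-0.04,1],
    [0,0,0,0,0,-0.15,1],
    [0,0,0,0,0,-0.3,1],
    [0,0,0,0,0,-0.45,1],
    [0,0,0,0,0,-0.56,1],
    [0,0,0,0.1,0,-0.56,1],
    [0,0,0,0.25,0,-0.56,1],
    [0,0,0,0.4,0,-0.56,1],
  ],
)

```text
clock: 22.85
eef_pos: [437.0, 158.6, 240.0]
tcp_rot: [3.141, -0.0, 1.57]
contact_force: [1.5, 0.4, -1.6]
opening: 0.456
grasp_force: 51.4
```

Call:
carry_out(
  series=[
    [0,0,0,0.15,0.01,0,1],
    [0,0,0,0.3,0.02,0,1],
    [0,0,0,0.45,0.03,0,1],
    [0,0,0,0.6,0.04,0,1],
    [0,0,0,0.75,0.05,0,1],
    [0,0,0,0.85,0.05,0,1],
    [0,0,0,0.87,0.05,0,1],
    [0,0,0,0.87,0.05,0,1],
  ],
)

```text
clock: 23.85
eef_pos: [449.6, 374.7, 239.4]
tcp_rot: [-3.141, 0.001, 1.571]
contact_force: [-0.3, 0.4, -2.4]
opening: 0.458
grasp_force: 51.4
```

Call:
carry_out(
  series=[
    [0,0,0,0.002,0.002,0.15,1],
    [0,0,0,0.002,0.002,0.3,1],
    [0,0,0,0.002,0.002,0.42,1],
    [0,0,0,0.002,0.002,0.48,1],
    [0,0,0,0.002,0.002,0.51,1],
    [0,0,0,0.002,0.002,0.51,1],
  ],
)

```text
clock: 24.6
eef_pos: [450.7, 375.7, 112.5]
tcp_rot: [3.141, -0.0, 1.571]
contact_force: [0.8, -0.3, -2.7]
opening: 0.455
grasp_force: 51.4
```

Call:
carry_out(
  series=[
    [0,0,0,0,0,0.015,1],
    [0,0,0,0,0,0.025,1],
    [0,0,0,0,0,0.03,1],
    [0,0,0,0,0,0.03,1],
  ],
)

```text
clock: 25.1
eef_pos: [450.4, 375.9, 104.6]
tcp_rot: [3.142, -0.0, 1.571]
contact_force: [-0.3, -0.2, -2.4]
opening: 0.464
grasp_force: 51.4
```

Call:
carry_out(
  series=[
    [0,0,0,0,0,0.003,1],
    [0,0,0,0,0,0.006,1],
    [0,0,0,0,0,0.006,1],
  ],
)

```text
clock: 25.48
eef_pos: [450.5, 376.0, 103.5]
tcp_rot: [3.141, -0.0, 1.571]
contact_force: [-1.6, -0.8, 3.9]
opening: 0.459
grasp_force: 52.0
```

Call:
carry_out(
  series=[
    [0,0,0,0,0,0,0.0],
    [0,0,0,0,0,0,-0.5],
    [0,0,0,0,0,0,-1],
    [0,0,0,0,0,0,-1],
    [0,0,0,0,0,-0.1,-1],
    [0,0,0,0,0,-0.3,-1],
    [0,0,0,0,0,-0.5,-1],
    [0,0,0,0,0,-0.55,-1],
  ],
)

```text
clock: 26.48
eef_pos: [451.7, 376.9, 244.1]
tcp_rot: [3.137, -0.004, 1.571]
contact_force: [-0.4, -0.1, -0.6]
opening: 1.0
grasp_force: 0.0
```

Call:
carry_out(
  series=[
    [0,0,0,-0.15,-0.01,0,-1],
    [0,0,0,-0.3,-0.02,0,-1],
    [0,0,0,-0.45,-0.03,0,-1],
    [0,0,0,-0.52,-0.04,0,-1],
    [0,0,0,-0.52,-0.04,0,-1],
    [0,0,0,-0.52,-0.04,0,-1],
  ],
)

```text
clock: 27.22
eef_pos: [440.7, 246.6, 240.5]
tcp_rot: [3.141, -0.0, 1.571]
contact_force: [-0.9, 1.4, -0.3]
opening: 0.997
grasp_force: 0.0
```

```bash
python3 w.py w7 square_bottle small_bottle medium_bottle small_tray medium_tray
python3 - <<'E'
from h import *
# yaw of the square body: lines of the body edge in a rectified desk-plane-parallel view at z=85
E
```

```text
27.225 [440.7 246.6 240.5] [ 3.1414e+00 -5.0000e-04  1.5708e+00] [0.51 0.16 1.88 0.   1.11 0.51] cam [[1.0, -0.0, 0.0, 440.88], [0.0, 0.96, 0.28, 317.56], [-0.0, -0.28, 0.96, 382.83]] f 330.0
square_bottle 0.56 [214, 316] [439.5, 207.0, -0.083] 0.067
small_bottle 0.88 [58, 465] [577.5, 358.6, 0.0] 0.05
medium_bottle 0.67 [36, 330] [449.0, 375.3, 0.0] 0.033
small_tray 0.94 [79, 430] [577.1, 357.8, 0.0] 0.592
small_tray 0.76 [278, 514] [691.0, 106.5, 0.0] 0.029
small_tray 0.74 [209, 531] [694.3, 200.6, 0.0] 0.028
medium_tray 0.65 [78, 330] [450.5, 373.8, 0.0] 0.766
```

View pics/w7.png

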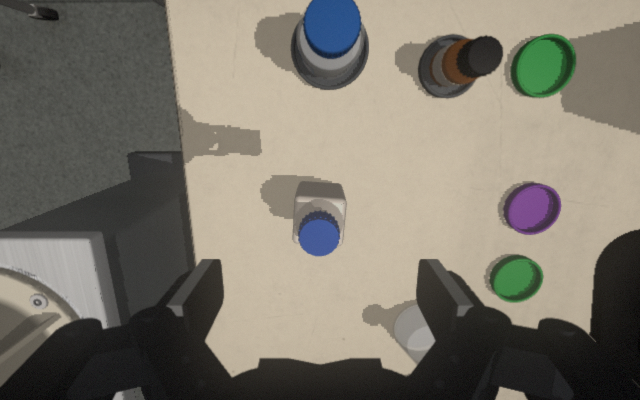

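The medium and small bottles are in their trays, at (330,40) and (455,60), fitted within 2 mm of centre. The square bottle's cap is at (319,234), yaw about -0.07. Its tray's yaw is 0.18, so I will turn the bottle by about +0.25. I grasp it now.

Call:
carry_out(
  series=[
    [0,0,0,-0.158,-0.003,0.05,-1],
    [0,0,0,-0.158,-0.003,0.2,-1],
    [0,0,0,-0.158,-0.003,0.4,-1],
    [0,0,0,-0.158,-0.003,0.53,-1],
    [0,0,0,-0.158,-0.003,0.58,-1],
    [0,0,0,-0.158,-0.003,0.597,-1],
    [0,0,0,-0.158,-0.003,0.597,-1],
    [0,0,0,-0.158,-0.003,0.597,-1],
  ],
)

```text
clock: 28.52
eef_pos: [440.4, 206.7, 92.4]
tcp_rot: [3.14, -0.001, 1.571]
contact_force: [-0.2, 0.3, -0.1]
opening: 1.001
grasp_force: 0.0
```

Call:
carry_out(
  series=[
    [0,0,0,0,0,0,1],
    [0,0,0,0,0,0,1],
    [0,0,0,0,0,0,1],
    [0,0,0,0,0,0,1],
    [0,0,0,0,0,0,1],
    [0,0,0,0,0,0,1],
  ],
  force=50,
)

```text
clock: 29.28
eef_pos: [439.8, 206.3, 91.8]
tcp_rot: [3.141, -0.0, 1.571]
contact_force: [-0.8, -1.5, 6.3]
opening: 0.402
grasp_force: 49.6
```

Call:
carry_out(
  series=[
    [0,0,0,0,0,-0.04,1],
    [0,0,0,0,0,-0.15,1],
    [0,0,0,0,0,-0.3,1],
    [0,0,0,0,0,-0.4,1],
    [0,0,0,-0.15,0,-0.4,1],
    [0,0,0,-0.3,0,-0.4,1],
    [0,0,0,-0.45,0,-0.4,1],
    [0,0,0,-0.6,0,-0.4,1],
  ],
)

```text
clock: 30.28
eef_pos: [439.4, 55.2, 191.7]
tcp_rot: [3.141, -0.0, 1.571]
contact_force: [0.9, -0.4, -1.7]
opening: 0.4
grasp_force: 50.3
```

Call:
carry_out(
  series=[
    [0,0,0,-0.15,0,0,1],
    [0,0,0,-0.3,0,0,1],
    [0,0,0,-0.45,0,0,1],
    [0,0,0,-0.6,0,0,1],
    [0,0,0,-0.75,0,0,1],
    [0,0,0,-0.83,0,0,1],
    [0,0,0,-0.84,0,0,1],
    [0,0,0,-0.84,0,0,1],
  ],
)

```text
clock: 31.28
eef_pos: [439.4, -153.3, 191.4]
tcp_rot: [-3.141, -0.0, 1.57]
contact_force: [-0.1, -0.9, -1.6]
opening: 0.402
grasp_force: 50.3
```

```bash
python3 w.py w8 square_tray
```

```text
31.275 [ 439.4 -153.3  191.4] [-3.1414e+00 -4.0000e-04  1.5703e+00] [-0.34  0.15  2.    0.    0.99 -0.34] cam [[1.0, -0.0, 0.0, 439.69], [-0.0, 0.96, 0.28, -82.33], [-0.0, -0.28, 0.96, 333.72]] f 330.0
```

Call:
carry_out(
  series=[
    [0,0,-0.02,-0.12,0.01,0,1],
    [0,0,-0.04,-0.24,0.017,0,1],
    [0,0,-0.06,-0.34,0.017,0,1],
    [0,0,-0.08,-0.403,0.017,0.03,1],
    [0,0,-0.08,-0.403,0.017,0.15,1],
    [0,0,-0.08,-0.403,0.017,0.25,1],
    [0,0,-0.08,-0.403,0.017,0.28,1],
    [0,0,-0.08,-0.403,0.017,0.28,1],
  ],
)

```text
clock: 32.38
eef_pos: [444.0, -253.9, 121.3]
tcp_rot: [-3.141, -0.0, 1.823]
contact_force: [-1.1, -1.0, -1.6]
opening: 0.402
grasp_force: 50.3
```

Run:
```python
from h import *
s=r.sense(); print(s["eef_pos"],s["tcp_rot"])
for n in("side","scene"):
    im=r.grab_frame(n); c=r.get_calibration(n)
    u,v=proj([[444,-254,30]],c)[0].astype(int); print(u,v)
    k=cv2.resize(im[v-60:v+40,u-50:u+50],(400,400),interpolation=cv2.INTER_CUBIC)[:,:,::-1]
    out=k if n=="side" else np.hstack([out,k])
cv2.imwrite("pics/c2.png",out)
```

```text
[ 444.00308301 -253.93547335  121.32519449] [-3.14122099e+00 -4.34522084e-04  1.82285522e+00]
288 317
386 324
```

View pics/c2.png

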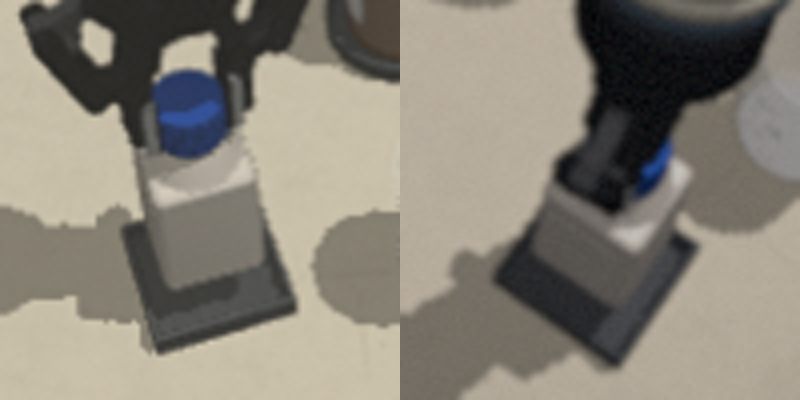

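The square bottle hangs over its tray, edges parallel to it, about 29 mm up. I lower it.

Call:
carry_out(
  series=[
    [0,0,0,0,0,0.03,1],
    [0,0,0,0,0,0.06,1],
    [0,0,0,0,0,0.085,1],
    [0,0,0,0,0,0.097,1],
    [0,0,0,0,0,0.1,1],
    [0,0,0,0,0,0.1,1],
  ],
)

```text
clock: 33.22
eef_pos: [443.9, -254.5, 96.3]
tcp_rot: [-3.142, 0.0, 1.822]
contact_force: [-0.1, 1.0, -1.8]
opening: 0.401
grasp_force: 50.3
```

Call:
carry_out(
  series=[
    [0,0,0,0,0,0.003,1],
    [0,0,0,0,0,0.006,1],
    [0,0,0,0,0,0.006,1],
  ],
)

```text
clock: 33.6
eef_pos: [443.9, -254.5, 94.8]
tcp_rot: [3.141, 0.0, 1.822]
contact_force: [1.0, -0.1, -1.7]
opening: 0.402
grasp_force: 50.4
```

Call:
carry_out(
  series=[
    [0,0,0,0,0,0.003,1],
    [0,0,0,0,0,0.004,1],
    [0,0,0,0,0,0.004,1],
  ],
)

```text
clock: 33.98
eef_pos: [444.1, -254.6, 94.8]
tcp_rot: [3.141, 0.0, 1.822]
contact_force: [-4.0, 2.3, 11.4]
opening: 0.401
grasp_force: 51.7
```

Call:
carry_out(
  series=[
    [0,0,0,0,0,-0.003,0.0],
    [0,0,0,0,0,-0.003,-0.5],
    [0,0,0,0,0,-0.003,-1],
    [0,0,0,0,0,-0.003,-1],
    [0,0,0,0,0,-0.1,-1],
    [0,0,0,0,0,-0.3,-1],
    [0,0,0,0,0,-0.5,-1],
    [0,0,0,0,0,-0.6,-1],
  ],
)

```text
clock: 34.98
eef_pos: [444.7, -254.9, 246.6]
tcp_rot: [3.139, 0.002, 1.822]
contact_force: [0.8, 0.3, -0.7]
opening: 1.0
grasp_force: 0.0
```

Call:
carry_out(
  series=[
    [0,0,0,0.3,0,0,-1],
    [0,0,0,0.5,0,0,-1],
    [0,0,0,0.5,0,0,-1],
    [0,0,0,0.5,0,0,-1],
  ],
)

```text
clock: 35.48
eef_pos: [413.2, -133.4, 244.1]
tcp_rot: [3.141, 0.001, 1.823]
contact_force: [0.7, -0.4, -0.1]
opening: 0.998
grasp_force: 0.0
```

```bash
python3 w.py w9 square_bottle large_bottle beaker
python3 - <<'E'
from h import *
for n in("scene","side"):
    im=r.grab_frame(n); cv2.imwrite(f"pics/{n}9.png",im[:,:,::-1]); c=r.get_calibration(n)
    for o in("large_bottle","medium_bottle","small_bottle","square_bottle","beaker","flask"):
        for q in r.silhouettes(n,o)[:1]:
            v,u=q["position"]; print(n,o,[float(a) for a in fit(o,[(q["region"].astype(np.float32),c)],back((u,v),c,50))[0]])
E
```

```text
35.475 [ 413.2 -133.4  244.1] [3.1409e+00 8.0000e-04 1.8232e+00] [-0.32  0.03  2.01 -0.    1.1  -0.57] cam [[0.97, -0.24, -0.07, 395.26], [0.25, 0.93, 0.27, -64.63], [-0.0, -0.28, 0.96, 386.33]] f 330.0
square_bottle 0.73 [288, 317] [443.6, -256.1, 1.743] 0.058
large_bottle 0.82 [193, 500] [577.5, -97.9, 0.0] 0.033
beaker 0.69 [322, 409] [552.5, -273.6, 0.0] 0.559
scene large_bottle [579.7, -96.2, 0.0]
scene medium_bottle [450.5, 380.2, 0.0]
scene small_bottle [578.9, 361.0, 0.0]
scene square_bottle [444.4, -252.3, 1.763]
scene beaker [580.0, -270.9, 0.0]
side large_bottle [577.4, -89.6, 0.0]
side medium_bottle [463.1, 390.2, 0.0]
side small_bottle [577.4, 365.3, 0.0]
side square_bottle [444.6, -249.3, 0.215]
side beaker [577.4, -265.6, 0.0]
side flask [577.5, 45.0, 0.0]
```

View pics/side9.png

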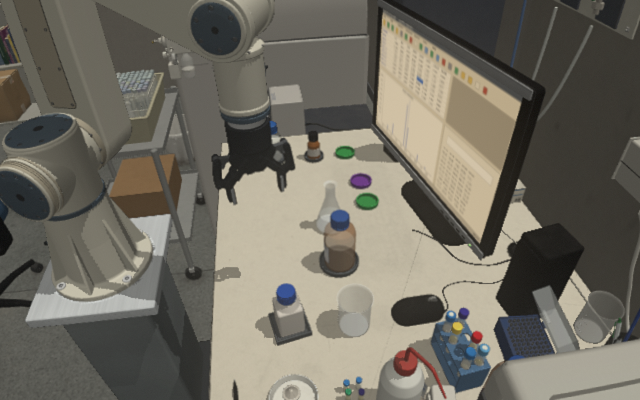

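View pics/w9.png

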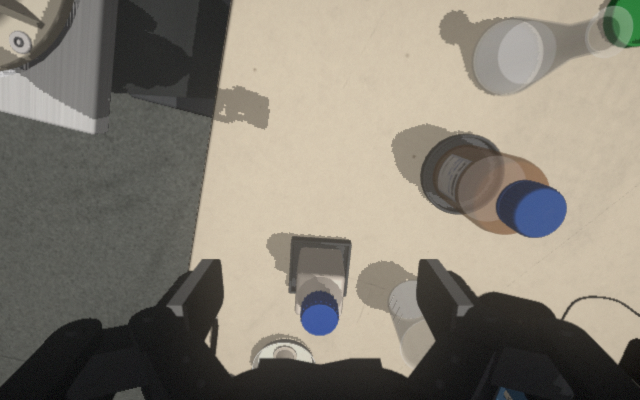

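In the side view every bottle is upright in its own tray: square (288,310), large (340,245), small (314,148). The medium bottle is partly behind the gripper there, but the earlier wrist look had it within 2 mm of centre. The beaker and flask have not moved. I hand in.

```bash
python3 -c "
from rig import r;print(r.sign_off())"
```

```text
the job is handed in; nothing more can be done
None
```

All four bottles stand upright in their own trays, within about 3 mm of centre by the wrist-camera fits. The square one is parallel to its tray, and the beaker and flask have not moved; I handed the job in at about 36 s, and no verdict came back.

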